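Hold a sprung power-supply cover open at the set angle

TASK

On the dismantling bench, swing the hasp on the power-supply case up off its staple and right over to the front while the cover is still shut, then take the cover by its bow handle and raise it against its spring until it is in line with the angle bar clamped beside its right edge. Finish holding the cover still there by the handle - do not let go, the program ends while holding - so that a colleague can reach in. Do not shift the angle bar or the parts lying about.

Things in the scene. Friction and masses are not known exactly. Their poses are not given: they have to be found in the camera images.
- housing: the power-supply case: grey sheet-steel box 200 deep (x) x 260 wide (y) x 110 mm high, fixed to the bench; origin at the centre of its underside, x points from its front (hasp side, towards the robot) to its back (hinge side), y to its left, z up. 'Case frame' below means this frame
- cover (a joint): angle (rad) of the case's flat grey cover, 8 mm thick (top 118 mm above the bench when shut), hinged along the case's back edge: 0 shut and level, positive = front edge raised, limit 1.25. A spring pulls it shut (0.4 Nm when shut, plus 0.7 Nm per rad); with its weight (about 0.5 kg) lifting takes 5 to 10 N straight up at the handle. It falls shut if let go
- cover_hinge (a point): fixed point on the cover's hinge line, middle of the width: case frame (100, 0, 114) mm; the hinge line runs along the case's y
- cover_grip (a point): middle of the bar of the steel bow handle near the cover's front edge, right of the middle; moves with the cover, axes as the cover's (x from front to hinge). Round bar 12 mm thick, 90 long, parallel to the hinge, axis 36 mm above the cover's top, a leg at each end. With the cover shut: case frame (-75, -35, 154) mm, i.e. 175 mm in front of and 40 mm above the hinge line
- hasp (a joint): angle (rad) of the steel hasp on the left part of the case's front: 0 = closed over the staple (a small wire loop) on the cover; positive = swung up, forwards and down in front of the case, limit 2.6. It is loose and weighs 70 g: below about 0.3 it falls back closed, beyond about 0.7 it falls open by itself and hangs at 2.6
- hasp_hinge (a point): fixed point on the hasp's hinge pin: case frame (-108, 85, 80) mm, pin along the case's y
- hasp_tab (a point): middle of the hasp's turned-up end tab; moves with the hasp. Tab 24 wide (case y), 4 thick (x), its top 30 mm above the cover's top face when closed; this point is 50 mm behind (+x) and 58 mm above the hinge pin when closed. The slotted leaf from tab to case front is also 24 wide and lies 4 mm above the cover
- angle_bar (a joint): angle (rad) at which the angle bar is clamped: 0 level, positive = tip raised, same axis and sense as joint cover, so equal values mean cover and bar in line. Held by friction; drawn anew each time between 0.35 and 0.75 and not to be changed
- bar_tip (a point): front tip of the angle bar, flat bare aluminium, 200 x 14 x 5 mm standing beside the right (-y) edge of the cover, 150 mm right of the case's middle, pivoting on the cover's hinge line (black nut) and riding on a thin curved steel guide rod; the tip is 200 mm from the hinge line
- heatsink_a: loose aluminium heat sink with seven fins, 60 x 50 x 32 mm; a bystander, origin at its underside
- heatsink_b: loose aluminium heat sink with five fins and a black transistor, 45 x 42 x 42 mm; a bystander, origin at its underside
- bracket: loose small L-shaped aluminium bracket, 50 x 45 x 36 mm; a bystander, origin at its underside
- jar: loose clear screw jar with dark lid, diameter 56, height 75 mm; a bystander, origin at its underside
- screwdriver: loose screwdriver with black handle, 190 mm long, lying in front of the case; a bystander
- board: loose green circuit board with components, 90 x 70 x 26 mm; a bystander, origin at its underside

How it is judged (in metres and radians):
On the way, in this order (a step that is already met when the one before it is completed fails the run):
1. the hasp is swung off the staple and to the front (beyond 1.3 rad) with the cover still shut (value of joint hasp above 1.3 rad and value of joint cover below 0.08 rad), for 0.2 s.
2. the cover is raised by its handle (beyond 0.2 rad, fingers on the handle) (value of joint cover above 0.2 rad and contact force between the fingers and cover above 1 N and distance between the grasp point and cover_grip below 0.07 m), for 0.2 s.
At the end, for the whole second after the job is handed in: cover within 0.08 rad (4.5 degrees) of the angle bar and at rest (under 0.1 rad/s), held by the fingers at its handle (over 1 N, tool point within 70 mm of the bar's middle), hasp off (beyond 1.3 rad), angle bar tip within 12 mm and bystanders within 30 mm of their start (angle between the x axis of cover_grip and the x axis of bar_tip, either way round below 0.08 rad and value of joint cover above 0.25 rad and velocity of joint cover between -0.1 and 0.1 rad/s and contact force between the fingers and cover above 1 N and distance between the grasp point and cover_grip below 0.07 m and value of joint hasp above 1.3 rad and distance of each of heatsink_a, heatsink_b, bracket, jar, screwdriver, board from where it was at the start of the episode below 0.03 m and distance of bar_tip from where it was at the start of the episode below 0.012 m); the arm keeps its last pose, push and grip.
It fails at once if the cover is raised while the hasp is still over it (value of joint cover above 0.12 rad and value of joint hasp below 1 rad).
It fails at once if the angle bar is shifted (distance of bar_tip from where it was at the start of the episode above 0.012 m).
It fails at once if a bystander is disturbed (moved over 30 mm) (distance of any of heatsink_a, heatsink_b, bracket, jar, screwdriver, board from where it was at the start of the episode above 0.03 m).
It also fails if it takes over 46 s, if anything falls off the work surface, if the arm or the gripper's body presses on something with over 40 N, if the wrist force passes 120 N, or if a joint passes its speed limit or range.

ROBOT

A 6-joint arm with a two-finger parallel gripper is mounted at the origin on the work surface. World frame = base frame: x ahead of the robot, y to its left, z up, the work surface at z = 0. Lengths are in mm, angles in rad, forces in N, time in s.
With the tool pointing down it reaches from about 300 to 775 mm from the base axis. Payload 14.6 kg.
Tool frame: the origin (TCP) lies between the finger pads, 19 mm behind the fingertips; this is the grasp point; z points along the fingers, y is the line along which they close (so a half turn about z gives the same grasp; the last joint's range is limited). The gripper opens to 94 mm and grips with 3 to 60 N. Pads are 16 mm wide; open, the fingers measure 119 mm over their backs; the gripper's body (75 mm by 177 mm) begins 78 mm behind the grasp point.
Start: joints at [-1.386, 0.3, 1.521, -0, 1.321, -0.067], TCP at [137.025, -532.648, 224.246] pointing down, gripper open.
Joint ranges: [-3.03, 3.03], [-0.79, 2.21], [0.23, 2.52], [-1.04, 4.18], [0, 3.07], [-2.55, 2.55]. Speed limits (rad/s): [2.22, 2.22, 2.57, 3.14, 3.14, 3.14].

INTERFACE

Orientations are given as [roll, pitch, yaw] about the fixed x, y, z axes, in that order (R = Rz(yaw) Ry(pitch) Rx(roll)).
In Python, from cell import manip, eyes, ticket gives the robot as it stands. The module is installed in compiled form; this text tells all that it offers.
- The arm moves only by the tool arm_command, never from a script. Its argument "plan" is a list of rows, each a list of 5 numbers: the opening, from -1 (shut) to 1 (fully open), then the shift along the tool's x, y, z in m, then the turn about the tool's z in rad. In form: [[jaw, dx, dy, dz, roll], ...]. A call has 1 to 20 rows; each row shifts and turns the commanded pose from where the row before left it, along the tool's axes as they then stand; what a row does not reach is not made up. A row lasts 1/8 s, in which the tool goes at most 62.5 mm and 10.7 degrees, less where a joint would pass 70% of its speed; a pose out of reach is approached as far as the arm can. A call is refused whole if a number of a shift passes 0.0625 or a number of a turn 0.188, either way. A call with a gripper value outside its range is refused whole. The fingers move at their own pace and stop on an object; "newtons" is the grip in N (left out, the last holds). Time passes only in rows, so rows that do not move let the fingers close. It gives the time, the measured TCP pose, the force, the opening and the grip force at its end, in the units of the state.
- manip.read_state(): the state, without advancing time (a new reading comes with each control period).
- eyes.camera(name): name is "side" or "top" or "wrist"; returns a dict with "img" (420x560x3 uint8, blue, green, red), "z_map" (420x560 float32, mm along the optical axis (not along the pixel's ray), 0 where there is no reading), "fx", "fy", "cx", "cy" (pixels), "eye" and "orientation" of the camera in the world. Camera axes: x right, y down, z forward; pixel columns grow to the right and rows downward; lengths in mm; the calibration is good to about 2 mm. The wrist camera is an equidistant fisheye: a pixel r from the principal point sees the ray r / f radians off the axis. A picture is of the moment at which its call begins.
- ticket.sign_off(): hands the job in; it is judged then, once.
The state is a dict: "clock": time; "joints": joint angles; "qd": joint speeds; "effort": joint torques, N m; "eef_pos": TCP position; "eef_rot": TCP orientation; "wrist_force": force on the tool from outside, world axes, zero at the start; "moment": the same for the moment, N m; "finger_gap": finger opening in mm; "finger_force": force on a finger pad.
Only numpy, scipy, OpenCV 4.12 (cv2) and the standard library are available. Lean on these libraries where they do the work, as an engineer would, in place of code of your own. Each camera call takes 0.05 s, during which the arm holds its last target. There are 200 camera calls.

## Working session

There is one attempt and no reset: what is moved stays moved. The work goes in short steps, Python scripts to look and compute and a tool call to move; the robot and the scene stay as the last step left them, time stands still between calls to the robot, and variables do not carry over. Pictures are saved under pics/ and viewed, at most 10 in all, crops included, and the job is handed in when it is done.

Besides the shell and the picture viewer there is one more tool, called after "Request:" as name(argument=value, ...) on one line, values as JSON. arm_command: Moves the arm, as the interface text tells. Its arguments: {"type":"object","properties":{"plan":{"type":"array"},"newtons":{"type":"number"}},"required":["plan"]}

```bash
mkdir -p pics; python3 - <<'E'
from cell import manip, eyes
import cv2
print(manip.read_state())
for n in("top","side"):
    c=eyes.camera(n); cv2.imwrite(f"pics/{n}0.png",c["img"]); print(n,{k:c[k] for k in("fx","fy","cx","cy","eye","orientation")})
    import pickle; pickle.dump(c,open(f"{n}.pkl","wb"))
E
```

```text
{'clock': 0.0, 'joints': array([-1.38561614e+00,  3.00478980e-01,  1.52159368e+00, -1.15937908e-05,
        1.32068514e+00, -6.66347694e-02]), 'qd': array([-0.00148991,  0.00130688, -0.00059476,  0.00031925, -0.0022446 ,
       -0.00117525]), 'effort': array([ 2.23850970e-03, -5.31804907e+01, -3.52735376e+01,  7.09088054e-02,
        2.43287114e-02, -1.07484975e-04]), 'eef_pos': array([ 136.97021142, -532.42089644,  223.67666397]), 'eef_rot': array([-3.14042935e+00, -6.63766732e-05,  2.51817790e-01]), 'wrist_force': array([-0.32597613,  0.39431915, -0.17912103]), 'moment': array([ 0.01242688, -0.02138849, -0.01357159]), 'finger_force': 0.0, 'finger_gap': 94.1211954757998}
top {'fx': 434.5185574090277, 'fy': 434.5185574090277, 'cx': 276.7442340047669, 'cy': 212.47007263001814, 'eye': array([ 431.96242509,   34.44387952, 1185.01603824]), 'orientation': array([-2.98754072,  0.02733236, -1.57668581])}
side {'fx': 536.0382438591433, 'fy': 536.0382438591433, 'cx': 278.00985228911543, 'cy': 216.71338499898334, 'eye': array([466.3021126 , 823.41791922, 856.20582522]), 'orientation': array([-2.32920702,  0.00680856, -2.96874417])}
```

View pics/top0.png

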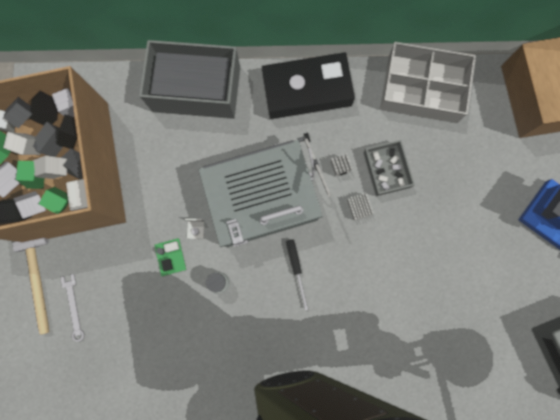

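View pics/side0.png

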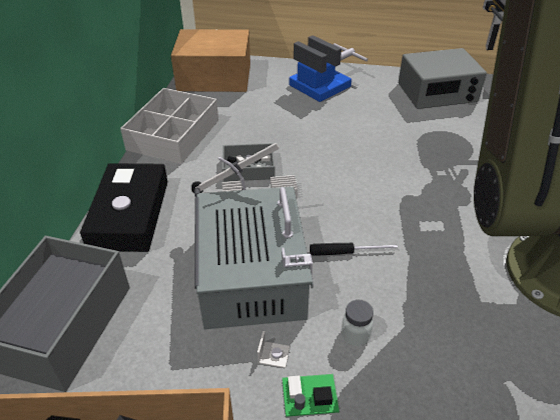

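The top view shows the case centred at about (262,192), with the handle bar from (262,220) to (302,210), the hasp at (235,232) and the angle bar from (307,137) to about (328,195). The screwdriver is at (297,270). The side view shows the same bar from (195,188) to (278,147). Next I measure the case frame from the cover plane.

```bash
cat > h.py <<'E'
import numpy as np, cv2
from scipy.spatial.transform import Rotation as R
def rot(o): return R.from_euler('xyz',o).as_matrix()
def cloud(c):
    v,u=np.mgrid[:420,:560]; z=c["z_map"]
    p=np.stack([(u-c["cx"])/c["fx"]*z,(v-c["cy"])/c["fy"]*z,z],-1)
    p=p@rot(c["orientation"]).T+c["eye"]; p[z==0]=np.nan
    return p
E
python3 - <<'E'
from h import *; import pickle
c=pickle.load(open("top.pkl","rb")); P=cloud(c)
Q=P[(P[...,2]>108)&(P[...,2]<128)]
m=((P[...,2]>106)&(P[...,2]<130)).astype('u1'); m[:120]=0; m[260:]=0; m[:,:190]=0; m[:,345:]=0
m=cv2.morphologyEx(m,cv2.MORPH_OPEN,np.ones((5,5)))
n,l,s,_=cv2.connectedComponentsWithStats(m); k=1+s[1:,4].argmax()
T=P[l==k]; print(s[k],np.median(T[:,2]))
r=cv2.minAreaRect(T[:,:2].astype('f4')); print(r)
a=np.deg2rad(r[2]); 
if r[1][0]>r[1][1]: a-=np.pi/2
a=(a+np.pi/2)%np.pi-np.pi/2
O=np.array(r[0]); print("yaw",a,O)
C=np.array([[np.cos(a),-np.sin(a)],[np.sin(a),np.cos(a)]])
np.savez("case.npz",O=O,a=a)
for n in("top","side"):
    D=cloud(pickle.load(open(n+".pkl","rb"))); L=D.copy(); L[...,:2]=(D[...,:2]-O)@C
    def sel(x0,x1,y0,y1,z0,z1):
        return L[(L[...,0]>x0)&(L[...,0]<x1)&(L[...,1]>y0)&(L[...,1]<y1)&(L[...,2]>z0)&(L[...,2]<z1)]
    h=sel(-110,-40,-100,30,145,175); print(n,"handle",len(h),h.mean(0) if len(h) else 0,h.min(0),h.max(0))
    t=sel(-130,-20,55,115,130,165); print("tab",len(t),t.mean(0),t.min(0),t.max(0))
    b=sel(-130,110,-158,-142,118,330); print("bar",len(b))
    if len(b)>5:
        for x0 in range(-120,110,20):
            q=b[(b[:,0]>=x0)&(b[:,0]<x0+20)]
            if len(q): print(x0,len(q),q.mean(0).round(1),q[:,2].min().round(),q[:,2].max().round())
E
```

```text
[ 200  141  121  105 8361] 117.28397069022594
((650.7503662109375, 106.48625183105469), (214.765380859375, 266.5212707519531), 16.178804397583008)
yaw 0.2823734057739613 [650.75036621 106.48625183]
top handle 205 [-73.23617057 -34.39882227 157.54300423] [-78.81964815 -84.39730733 147.09347824] [-66.37401275  14.56968507 163.21090048]
tab 35 [-60.7856584   83.94392063 141.51969587] [-81.84266943  72.85480279 130.02377187] [-53.76502901  95.94630732 149.8961587 ]
bar 233
-80 20 [ -67.7 -149.3  213.9] 203.0 220.0
-60 25 [ -50.3 -149.1  206.1] 193.0 216.0
-40 24 [ -30.3 -149.1  195.4] 181.0 205.0
-20 23 [ -10.  -149.3  183.3] 170.0 191.0
0 42 [  11.2 -148.1  170.7] 153.0 179.0
20 27 [  27.9 -147.6  171.8] 159.0 193.0
40 13 [  47.5 -149.1  161.9] 147.0 198.0
60 13 [  73.  -149.8  138.3] 130.0 143.0
80 30 [  92.4 -150.9  125.2] 119.0 135.0
100 16 [ 104.  -151.7  124.8] 118.0 129.0
side handle 237 [-70.94868325 -23.21326662 155.89691623] [-77.43387923 -78.61590477 145.34384658] [-65.33543973  21.52734296 161.83558279]
tab 58 [-58.17963828  90.4863091  140.15386262] [-80.84343768  76.95621152 130.02157566] [-52.07415534 101.32743922 148.77403344]
bar 612
-80 37 [ -65.3 -145.7  209.8] 198.0 218.0
-60 70 [ -50.1 -145.4  202.6] 190.0 216.0
-40 77 [ -30.1 -145.5  191. ] 178.0 204.0
-20 71 [ -10.  -145.7  178.9] 166.0 193.0
0 79 [   9.5 -145.3  168.7] 149.0 181.0
20 62 [  30.8 -145.3  157. ] 143.0 177.0
40 70 [  50.  -145.4  144.9] 133.0 158.0
60 63 [  69.8 -145.5  133.8] 120.0 147.0
80 52 [  89.6 -146.6  124.9] 118.0 133.0
100 31 [ 105.3 -149.1  123.2] 118.0 129.0
```

The case frame fits: cover top is at 117 mm, and the handle and tab lie where the task says to within 2 mm. The bar is at about 0.51 rad. I turn the tool so that tool x is case y and tool y is case x.

Request:
arm_command(plan=[[-1,0,0,-0.006,-0.178],[-1,0,0,-0.006,-0.178],[-1,0,0,-0.006,-0.178],[-1,0,0,-0.006,-0.178],[-1,0,0,-0.006,-0.178],[-1,0,0,-0.006,-0.178],[-1,0,0,-0.006,-0.178],[-1,0,0,-0.006,-0.178],[-1,0,0,-0.006,-0.178],[-1,0,0,0,0]], newtons=30)

```text
clock: 1.35
eef_pos: [137.0, -532.7, 278.3]
eef_rot: [-3.142, 0.0, 1.853]
wrist_force: [0.0, 0.4, 0.0]
finger_gap: 0.4
finger_force: 0.0
```

```bash
cat >> h.py <<'E'
def case(p):
    f=np.load("case.npz"); a=f["a"]; C=np.array([[np.cos(a),-np.sin(a)],[np.sin(a),np.cos(a)]])
    O=f["O"]+C@[2,0]   # handle seen 2 mm off nominal
    return np.append((np.array(p[:2])-O)@C,p[2])
def where():
    from cell import manip
    s=manip.read_state(); print("case xyz",case(s["eef_pos"]).round(1),"yaw err",s["eef_rot"][2]-np.load("case.npz")["a"]-np.pi/2,s["clock"],s["wrist_force"].round(1),s["finger_gap"],s["finger_force"])
E
python3 -c "from h import *; where()"
```

```text
case xyz [-673.5 -470.7  278.3] yaw err -0.00045954861913299894 1.35 [0.  0.4 0. ] 0.35912417938027696 0.0
```

Request:
arm_command(plan=[[-1,0.0327,0.0377,0,0],[-1,0.0327,0.0377,0,0],[-1,0.0327,0.0377,0,0],[-1,0.0327,0.0377,0,0],[-1,0.0327,0.0377,0,0],[-1,0.0327,0.0377,0,0],[-1,0.0327,0.0377,0,0],[-1,0.0327,0.0377,0,0],[-1,0.0327,0.0377,0,0],[-1,0.0327,0.0377,0,0],[-1,0.0327,0.0377,0,0],[-1,0.0327,0.0377,0,0],[-1,0.0327,0.0377,0,0],[-1,0.0327,0.0377,0,0],[-1,0.0327,0.0377,0,0],[-1,0.0327,0.0377,0,0],[-1,0.0327,0.0377,0,0],[-1,0,0,0,0]])

```text
clock: 3.6
eef_pos: [597.6, 182.4, 276.2]
eef_rot: [-3.139, -0.0, 1.852]
wrist_force: [-0.1, -0.9, 0.5]
finger_gap: 0.4
finger_force: 0.0
```

```bash
python3 -c "
from h import *; where()
from cell import eyes
c=eyes.camera('wrist'); cv2.imwrite('pics/w1.png',c['img'])"
```

```text
case xyz [-31.9  87.7 276.2] yaw err -0.001232818721033091 3.6 [-0.1 -0.9  0.5] 0.3727792259838894 0.0
```

View pics/w1.png

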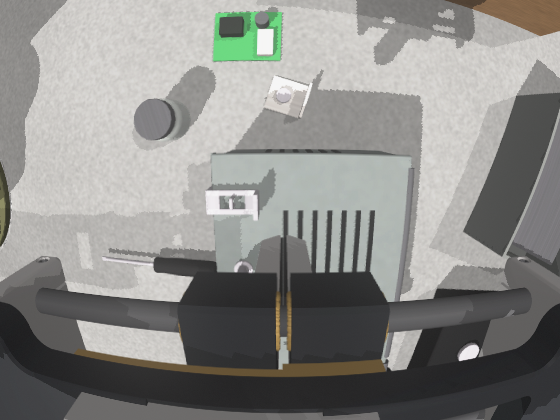

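The wrist view shows the hasp at (232,203) with its tab at (255,203). The closed fingers at (283,300) are behind the tab, so the way down is clear.

Request:
arm_command(plan=[[-1,-0.001,0,0.035,0],[-1,-0.001,0,0.035,0],[-1,0,0,0.03,0],[-1,0,0,0.02,0],[-1,0,0,0.01,0],[-1,0,0,0,0]])

```text
clock: 4.4
eef_pos: [597.6, 177.6, 148.3]
eef_rot: [-3.141, 0.0, 1.852]
wrist_force: [0.3, 0.5, -0.2]
finger_gap: 0.7
finger_force: 0.0
```

```bash
python3 -c "
from h import *; where()"
```

```text
case xyz [-33.3  83.1 148.3] yaw err -0.0010420926354530735 4.4 [ 0.3  0.5 -0.2] 0.664373155680092 0.0
```

Request:
arm_command(plan=[[-1,0,-0.006,0,0],[-1,0,-0.005,-0.001,0],[-1,0,-0.006,-0.004,0],[-1,0,-0.007,-0.005,0],[-1,0,-0.007,-0.003,0],[-1,0,-0.007,-0.003,0],[-1,0,-0.008,-0.002,0],[-1,0,-0.008,-0.001,0],[-1,0,-0.008,0,0],[-1,0,-0.008,0,0],[-1,0,-0.01,0,0],[-1,0,-0.01,0,0],[-1,0,0,0,0]])

```text
clock: 6.02
eef_pos: [510.8, 152.9, 167.4]
eef_rot: [3.142, -0.0, 1.854]
wrist_force: [-0.1, 0.2, 0.7]
finger_gap: 0.4
finger_force: 0.0
```

```bash
python3 -c "
from h import *; where()
from cell import eyes
c=eyes.camera('wrist'); cv2.imwrite('pics/w2.png',c['img'])
c=eyes.camera('side'); cv2.imwrite('pics/s2.png',cv2.resize(c['img'][150:350,180:420],(720,600)))"
```

```text
case xyz [-123.4   83.6  167.4] yaw err 0.0006045224918482806 6.025 [-0.1  0.2  0.7] 0.3713785720201512 0.0
```

View pics/s2.png

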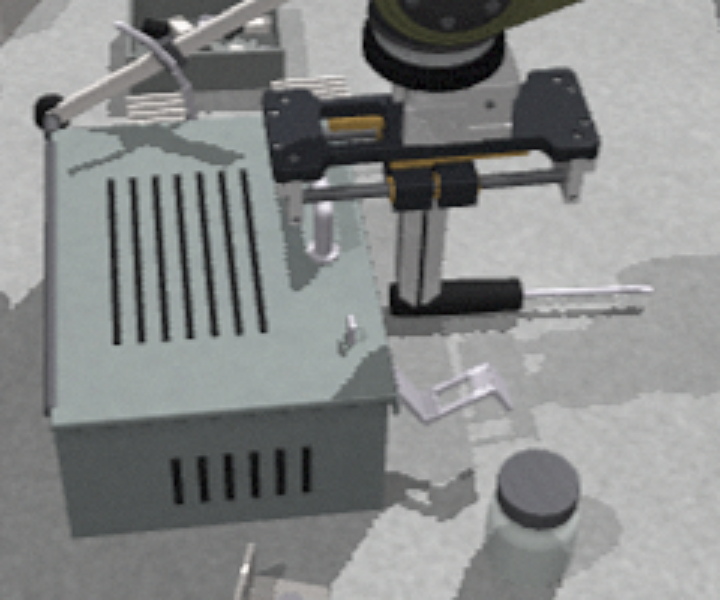

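The crop shows the hasp at (455,390) hanging open in front of the case, and the staple at (350,330) bare. The handle is at (322,230) under the gripper. Next I move over the handle with the fingers open.

Request:
arm_command(plan=[[-1,0,0,-0.03,0],[-1,0,0,-0.03,0],[0.4,-0.0297,0.0121,0,0],[0.4,-0.0297,0.0121,0,0],[0.4,-0.0297,0.0121,0,0],[0.4,-0.0297,0.0121,0,0],[0.4,0,0,0,0],[0.4,0,0,0,0]])

```text
clock: 7.12
eef_pos: [590.8, 53.0, 227.0]
eef_rot: [-3.141, -0.0, 1.854]
wrist_force: [0.7, 0.2, 0.0]
finger_gap: 57.0
finger_force: 0.0
```

```bash
python3 -c "
from h import *; where()
from cell import eyes
c=eyes.camera('wrist'); cv2.imwrite('pics/w3.png',c['img'])"
```

```text
case xyz [-74.5 -34.7 227. ] yaw err 0.00070778228387125 7.125 [0.7 0.2 0. ] 57.04372763554236 0.0
```

View pics/w3.png

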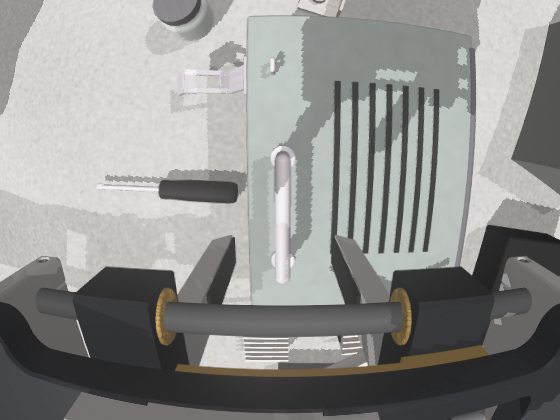

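The handle bar from (283,150) to (283,275) is centred between the fingers at (228,260) and (345,260). I descend and close.

Request:
arm_command(plan=[[0.4,0,0,0.025,0],[0.4,0,0,0.025,0],[0.4,0,0,0.016,0],[0.4,0,0,0.007,0],[0.4,0,0,0,0],[-1,0,0,0,0],[-1,0,0,0,0],[-1,0,0,0,0],[-1,0,0,0,0],[-1,0,0,0,0],[-1,0,0,0,0]], newtons=30)

```text
clock: 8.55
eef_pos: [590.1, 52.3, 154.0]
eef_rot: [-3.139, -0.0, 1.854]
wrist_force: [0.2, 0.5, 1.2]
finger_gap: 11.1
finger_force: 30.0
```

```bash
python3 -c "
from h import *; where()
t0=np.arctan2(40,-175)
r=np.hypot(175,40); p=None
for th in np.linspace(0,.51,18):
    x,z=r*np.cos(t0-th),r*np.sin(t0-th)
    if p: print(round(th,3),round(x-p[0],1),round(z-p[1],1),round(100+x,1),round(114+z,1))
    p=(x,z)"
```

```text
case xyz [-75.3 -35.2 154. ] yaw err 0.0006706545846122403 8.55 [0.2 0.5 1.2] 11.088133120241684 30.007237493991852
0.03 1.3 5.2 -73.7 159.2
0.06 1.4 5.2 -72.3 164.4
0.09 1.6 5.1 -70.7 169.6
0.12 1.7 5.1 -69.0 174.7
0.15 1.9 5.0 -67.1 179.7
0.18 2.0 5.0 -65.0 184.7
0.21 2.2 4.9 -62.8 189.6
0.24 2.3 4.8 -60.5 194.5
0.27 2.5 4.8 -58.0 199.2
0.3 2.6 4.7 -55.4 203.9
0.33 2.8 4.6 -52.6 208.5
0.36 2.9 4.5 -49.7 213.1
0.39 3.0 4.4 -46.7 217.5
0.42 3.2 4.4 -43.5 221.9
0.45 3.3 4.3 -40.2 226.1
0.48 3.4 4.2 -36.8 230.3
0.51 3.5 4.0 -33.2 234.3
```

Request:
arm_command(plan=[[-1,0,0.0013,-0.0052,0],[-1,0,0.0014,-0.0052,0],[-1,0,0.0016,-0.0051,0],[-1,0,0.0017,-0.0051,0],[-1,0,0.0019,-0.005,0],[-1,0,0.002,-0.005,0],[-1,0,0.0022,-0.0049,0],[-1,0,0.0023,-0.0048,0],[-1,0,0.0025,-0.0048,0],[-1,0,0.0026,-0.0047,0],[-1,0,0.0028,-0.0046,0],[-1,0,0.0029,-0.0045,0],[-1,0,0.003,-0.0044,0],[-1,0,0.0032,-0.0044,0],[-1,0,0.0033,-0.0043,0],[-1,0,0.0034,-0.0042,0],[-1,0,0.0035,-0.004,0],[-1,0,0,0,0],[-1,0,0,0,0]])

```text
clock: 10.92
eef_pos: [628.7, 63.4, 235.4]
eef_rot: [-3.135, -0.0, 1.853]
wrist_force: [-27.0, -6.1, 13.1]
finger_gap: 10.8
finger_force: 30.0
```

```bash
python3 - <<'E'
from h import *; where()
from cell import eyes
c=eyes.camera('side'); cv2.imwrite('pics/s4.png',c['img'])
L=cloud(c); f=np.array([case(p) for p in L.reshape(-1,3)])
def fit(n,x0,x1,y0,y1):
    best=f[(f[:,0]>x0)&(f[:,0]<x1)&(f[:,1]>y0)&(f[:,1]<y1)&(f[:,2]>120)&(f[:,2]<240)]
    g=cv2.fitLine(best[:,[0,2]].astype('f4'),cv2.DIST_HUBER,0,.01,.01).ravel()
    print(n,len(best),np.arctan(-g[1]/g[0]),g, "via hinge",np.arctan2(g[3]-114,100-g[2]))
fit("cover",-60,85,30,120)
fit("cover low",-20,85,30,120)
fit("bar",-70,85,-150.5,-142)
E
```

```text
case xyz [-35.2 -35.3 235.4] yaw err 0.0002813334631466269 10.925 [-27.   -6.1  13.1] 10.837321405137416 30.006651878356934
cover 3006 0.49182352 [  0.8814732   -0.47223407  11.47364    165.95305   ] via hinge 0.5307057
cover low 2145 0.49256465 [  0.88112295  -0.47288722  31.91733    155.0175    ] via hinge 0.54223084
bar 393 0.5249789 [  0.8653345  -0.5011947  19.776735  161.38133  ] via hinge 0.5334927
```

View pics/s4.png

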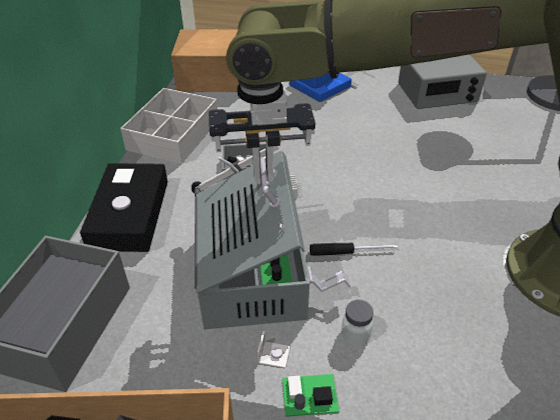

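The picture shows the cover raised and held at (268,185), with the bar beyond it, the bystanders in place and the hasp hanging at (328,280). The cover reads about 0.49–0.50 rad against about 0.515 for the bar. A small correction upward also relieves the sideways load.

Request:
arm_command(plan=[[-1,0,0.0005,-0.002,0],[-1,0,0.0004,-0.002,0],[-1,0,0,0,0],[-1,0,0,0,0],[-1,0,0,0,0],[-1,0,0,0,0]])

```text
clock: 11.72
eef_pos: [630.6, 63.9, 237.8]
eef_rot: [-3.137, -0.0, 1.854]
wrist_force: [-11.5, -3.5, -1.1]
finger_gap: 11.3
finger_force: 30.0
```

```bash
python3 - <<'E'
from h import *; where()
from cell import eyes
for n in("side","top"):
    c=eyes.camera(n); f=np.array([case(p) for p in cloud(c).reshape(-1,3)])
    for k,x0,x1,y0,y1 in(("cover",-60,85,30,120),("bar",-70,85,-155,-142)):
        b=f[(f[:,0]>x0)&(f[:,0]<x1)&(f[:,1]>y0)&(f[:,1]<y1)&(f[:,2]>120)&(f[:,2]<240)]
        if len(b)<20: print(n,k,len(b)); continue
        g=cv2.fitLine(b[:,[0,2]].astype('f4'),cv2.DIST_HUBER,0,.01,.01).ravel()
        print(n,k,len(b),np.arctan(-g[1]/g[0]))
E
```

```text
case xyz [-33.2 -35.3 237.8] yaw err 0.0003619074463829808 11.725 [-11.5  -3.5  -1.1] 11.333942530564938 30.00212252140045
side cover 3000 0.50986326
side bar 395 0.5279031
top cover 1434 0.5088558
top bar 174 0.51291794
```

Both cameras agree to within 0.02 rad, so the cover is in line with the bar and I hand in.

```bash
python3 -c "
from cell import ticket; print(ticket.sign_off())"
```

```text
the job is handed in; nothing more can be done
None
```

The hasp is swung off to the front, and the gripper is holding the cover by its handle at about 0.51 rad, within 0.02 rad of the angle bar in both camera views; the job is handed in, and no verdict came back.

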